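Close up the tea tin: bin shut, bayonet lid on and held at half its turn

TASK

The tea tin has just been filled from the tilt-out bin, so close up: first push the bin's front fully shut, then drop the tin's lid fully home with its lugs through the two notches in the mouth, and turn it clockwise (seen from above) only half of the way to its lock, so that the lid's pointers stand at the middle ribs of the tin, short of the click. Finish while still gripping the lid by its handle and holding it there, so that the seal can be checked before it is locked. Leave the jug and the two tumblers where they are.

Things in the scene. Friction and masses are not known exactly. Their poses are not given: they have to be found in the camera images.
- tea_tin: Round aluminium tea tin, 84 mm across, 100 mm high, open on top, screwed to the shelf by a 4 mm thick grey foot disc 116 mm across; cannot move. Origin: centre of its underside, z up; x along its two mouth notches. The lid goes in with its lug bar along the tin's x (either way round, within 4 degrees), then turns clockwise only, seen from above; a stop blocks the other way.
- tin_mouth (a point): Centre of the tin's mouth, level with the rim's top, 100 mm up the tin's axis; axes as the tin's. The mouth is a round hole of 58 mm in a rim 6 mm thick, with two opposite straight notches, 16 mm wide, reaching out to 39 mm from the axis along the tin's +x and -x.
- tin_half (a point): Top of one middle rib of the tin (the other is opposite). Six upright ribs outside the tin reach 51 mm from its axis: on each side one in line with a notch, the middle rib 40 degrees clockwise of it (half of the turn) and the lock rib at 80 degrees, where the lid would be locked. Sprung click catches are first felt at about 52 degrees.
- tea_lid: Loose aluminium lid, about 150 g, standing on its plug. Origin: centre of its underside, z up. Plug 54 mm in diameter, chamfered foot; lug bar across it 72 mm long (x), 10 wide, z 0 to 6 mm; flange 84 mm across, z 14 to 20 mm, a pointer at each end of its x axis out to 50 mm. Fully home, the flange lies on the rim, the origin 86 mm above the tin's; lugs not in the notches: 14 mm higher.
- lid_handle (a point): Grip point of the lid, on its axis 42 mm above its underside, axes as the lid's: the upright black bar handle is 56 mm long (x), 14 mm thick (y), z 20 to 54 mm above the underside. Handle, pointers and lug bar are in line along x; the lid is the same after a half turn.
- bin_case: Fixed grey plastic case of the tilt-out bin, 140 mm deep (x), 160 mm wide (y), 165 mm high, open at its front, which faces its own -x (towards the robot). Origin: centre of its underside, z up.
- tilt_bin (a joint): Tilt of the orange plastic bin out of its case, rad: 0 = shut, grows as its top comes out towards the case's -x (0.7 at most). The pivot runs along the case's y at its front, 70 mm towards -x from the case's origin and 8 mm up. It stays where it is left; about 2 N at the lip pushes it shut.
- bin_lip (a point): Middle of the outer edge of the orange lip at the top of the bin's front: 120 mm long (along y), 10 mm high, 12 mm proud of the 6 mm thick front. It lies 145 mm above the pivot and 18 mm in front of it when shut (then 88 mm towards -x from the case's origin, 153 mm up), and the lip's top is 158 mm up.
- jug: White ceramic jug, 112 mm across, 160 mm high, with a handle; loose, to be left alone. Origin: centre of its underside.
- tumbler0: Short glass tumbler, 72 mm across, 80 mm high; loose, to be left alone. Origin: centre of its underside.
- tumbler1: A second, equal glass tumbler, to be left alone. Origin: centre of its underside.
Mind the look-alikes: they are no part of the job. What is shaped like the bin_case but turquoise is not meant. Leave any orange look-alike of the tea_lid alone.

How it is judged:
On the way, in this order (a step that is already met when the one before it is completed fails the run):
1. the bin is pushed shut (value of joint tilt_bin below 0.06 rad), for 0.2 s.
2. the lid is fully home in the tin's mouth (z of tea_lid in the frame of tea_tin between 0.082 and 0.0895 m and horizontal distance between tea_lid and tea_tin below 0.006 m and angle between tea_lid's own z axis and vertical below 0.12 rad), for 0.1 s.
At the end, for the whole second after the job is handed in: The bin is shut (within 0.06 rad); the lid is fully home (origin 82 to 89.5 mm above the tin's, within 6 mm of its axis, upright within 0.12 rad), turned 40 degrees, give or take 10, clockwise from the drop-in position and still; the fingers still grip its handle (over 2 N) (all of step 2 and value of joint tilt_bin below 0.06 rad and angle between the x axis of tea_lid and the x axis of tea_tin, either way round between 0.525 and 0.875 rad and angular speed of tea_lid below 0.2 rad/s and contact force between the fingers and tea_lid above 2 N and distance between the grasp point and lid_handle below 0.035 m); the arm keeps its last pose, push and grip.
It fails at once if the jug is shifted by more than 3 cm or tipped (distance of jug from where it was at the start of the episode above 0.03 m or angle between jug's own z axis and vertical above 0.3 rad).
It fails at once if a tumbler is shifted by more than 3 cm or tipped (distance of tumbler0 from where it was at the start of the episode above 0.03 m or angle between tumbler0's own z axis and vertical above 0.3 rad).
It fails at once if a tumbler is shifted by more than 3 cm or tipped (distance of tumbler1 from where it was at the start of the episode above 0.03 m or angle between tumbler1's own z axis and vertical above 0.3 rad).
It fails at once if the lid is turned on into its click (more than 56 degrees past the drop-in position) (z of tea_lid in the frame of tea_tin between 0.082 and 0.0895 m and horizontal distance between tea_lid and tea_tin below 0.006 m and angle between tea_lid's own z axis and vertical below 0.12 rad and angle between the x axis of tea_lid and the x axis of tea_tin, either way round above 0.98 rad).
It also fails if it takes over 53 s, if anything falls off the work surface, if the arm or the gripper's body presses on something with over 40 N, if the wrist force passes 120 N, or if a joint passes its speed limit or range.

ROBOT

A 7-joint arm with a two-finger parallel gripper is mounted at the origin on the work surface. World frame = base frame: x ahead of the robot, y to its left, z up, the work surface at z = 0. Lengths are in m, angles in rad, forces in N, time in s.
With the tool pointing down it reaches from about 0.4 to 0.875 m from the base axis. Payload 6.5 kg.
Tool frame: the origin (TCP) lies on the centre line of the jaws, within the pads' length; the fingertips stand 19 mm ahead of it and the grasp point (between the pads) is the TCP; z points along the fingers, y is the direction in which the jaws open and shut (so a half turn about z gives the same grasp; the last joint's range is limited). The gripper opens to 88 mm and grips with 3 to 60 N. Pads are 18 mm wide; open, the fingers measure 123 mm over their backs; the gripper's body (75 mm by 187 mm) begins 45 mm behind the grasp point.
Start: joints at [-1.181, 0.536, -0.004, 1.538, 0.003, 1.067, -0.071], TCP at [0.286, 0.584, 0.258] pointing down, gripper open.
Joint ranges: [-2.7, 2.7], [-0.37, 2.16], [-1.27, 1.26], [0.24, 2.4], [-1.31, 4.45], [0.19, 1.91], [-2.76, 2.76]. Speed limits (rad/s): [2.39, 2.39, 3.14, 3.14, 3.14, 3.14, 3.14].

INTERFACE

Orientations are given as a unit quaternion [w, x, y, z].
In Python, from station import telemetry, optics, bot gives the robot as it stands.
- The arm moves only by the tool jog_arm, never from a script. Its argument "series" is a list of rows, each a list of 6 numbers: the shift along the tool's x, y, z in mm, then the turn, a rotation vector about the tool's x, y, z in units of 10 degrees (1.0 is 10 degrees). In form: [[dx, dy, dz, wx, wy, wz], ...]. A call has exactly 8 rows; each row is the pose to reach, as a shift and turn from the pose measured when the call began, along the tool's axes at that moment; what a row does not reach only later rows make up. A row lasts 1/8 s, in which the tool goes at most 62.5 mm and 10.7 degrees, less where a joint would pass 70% of its speed; a pose out of reach is approached as far as the arm can. A call with a gripper value outside its range is refused whole. "grip" is the opening in per cent of the stroke, from 0 (shut) to 100 (fully open), set as the call begins (left out, the last holds). The fingers move at their own pace and stop on an object; "grip_force" is the grip in N (left out, the last holds). Time passes only in rows, so rows that repeat a pose let the fingers close, or fill a call up. It gives the time, the measured TCP pose, the force and the opening at its end, in the units of the state.
- telemetry.get_obs(): the state, without advancing time (a new reading comes with each control period).
- optics.capture(name): name is "scene" or "top"; returns a dict with "pixels" (420x560x3 uint8, red, green, blue), "depth" (420x560 float32, m along the optical axis (not along the pixel's ray), 0 where there is no reading), "fx", "fy", "cx", "cy" (pixels), "xyz" and "orientation" of the camera in the world. Camera axes: x right, y up, looking along -z (the intrinsics and any distortion apply to the point x, -y, -z); pixel columns grow to the right and rows downward; lengths in m; the calibration is good to about 2 mm. A picture is of the moment at which its call begins.
- bot.close_job(): hands the job in, once; it reports no verdict.
The state is a dict: "time_s": time; "qpos": joint angles; "joint_vel": joint speeds; "tau": joint torques, N m; "tool_pos": TCP position; "orientation": TCP orientation; "ft_force": force on the tool from outside, world axes, zero at the start; "moment": the same for the moment, N m; "grip_width": finger opening in m.
Only numpy, scipy, OpenCV 4.12 (cv2) and the standard library are available. Lean on these libraries where they do the work, as an engineer would, in place of code of your own. Each camera call takes 0.05 s, during which the arm holds its last target.

## Working session

There is one attempt and no reset: what is moved stays moved. The work goes in short steps, Python scripts to look and compute and a tool call to move; the robot and the scene stay as the last step left them, time stands still between calls to the robot, and variables do not carry over. Pictures are saved under pics/ and viewed, and the job is handed in when it is done.

Besides the shell and the picture viewer there is one more tool, called after "Request:" as a command line: name --pt "numbers of a row" for each row, then --argument value for the rest. jog_arm: Moves the arm, as the interface text tells. Its arguments: {"type":"object","properties":{"series":{"type":"array"},"grip":{"type":"number"},"grip_force":{"type":"number"}},"required":["series"]}

```bash
mkdir -p pics; ls; cat > h.py <<'E'
import numpy as np, cv2, pickle
from scipy.spatial.transform import Rotation as R
def rot(q): return R.from_quat([q[1],q[2],q[3],q[0]]).as_matrix()
def world(c):
    d=c['depth'];v,u=np.mgrid[0:d.shape[0],0:d.shape[1]]
    p=np.stack([(u-c['cx'])/c['fx']*d,-(v-c['cy'])/c['fy']*d,-d],-1)
    return p@rot(c['orientation']).T+np.array(c['xyz'])
E
python3 - <<'E'
from h import *
from station import telemetry, optics, bot
print(telemetry.get_obs())
for n in('scene','top'):
    c=optics.capture(n);pickle.dump(c,open(n+'.pkl','wb'))
    cv2.imwrite(f'pics/{n}0.png',c['pixels'][:,:,::-1]);print({k:v for k,v in c.items() if k not in('pixels','depth')})
E
```

```text
pics
{'time_s': 0.0, 'qpos': array([-1.18119543,  0.53716126, -0.00444247,  1.5388417 ,  0.0026322 ,
        1.06728079, -0.07121163]), 'joint_vel': array([-0.0006873 , -0.00069077, -0.00047539, -0.00056927, -0.00139614,
        0.00056561, -0.00047486]), 'tau': array([-7.16838422e-04, -5.70980930e+01,  9.90060233e-01, -2.51614827e+01,
       -5.64130617e-02,  1.76902406e-02,  1.63840245e-04]), 'tool_pos': array([0.28588759, 0.58312528, 0.25685444]), 'orientation': array([-1.16560554e-04,  2.25894146e-01,  9.74151489e-01, -8.34702437e-04]), 'ft_force': array([-0.04587473, -0.4186706 , -1.9270514 ]), 'moment': array([-0.0155418 ,  0.01573126, -0.01569697]), 'grip_width': 0.08818622767280224}
{'fx': 522.051954722459, 'fy': 522.051954722459, 'cx': 275.6245167455913, 'cy': 216.25785642846898, 'xyz': array([-0.05400714, -0.00572404,  1.86556804]), 'orientation': array([ 0.7228835 ,  0.12396022, -0.11390728, -0.67014808])}
{'fx': 463.6119685133222, 'fy': 463.6119685133222, 'cx': 283.13052114558457, 'cy': 216.1717147864053, 'xyz': array([0.4577312 , 0.06932752, 1.45204677]), 'orientation': array([ 0.71118208,  0.01081994, -0.02638158, -0.70242935])}
```

View pics/scene0.png

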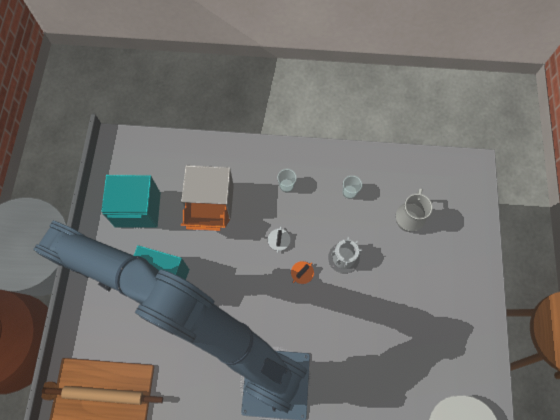

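View pics/top0.png

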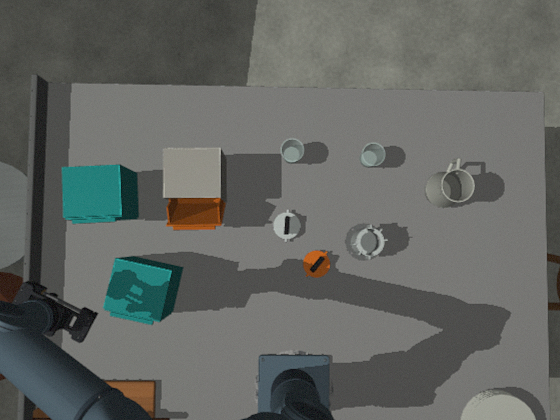

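The top view shows these candidates:
- **Bins:** grey case with orange bin at (193,190). Turquoise look-alikes are at (100,192) and (145,290).
- **Lids:** aluminium lid at (287,225), orange look-alike at (317,263).
- **Other objects:** tin at (370,242), tumblers at (292,150) and (373,154), jug at (455,185).

I choose the grey/orange bin and the aluminium lid. Next I'll check them in a close crop and measure.

```bash
python3 - <<'E'
from h import *
c=pickle.load(open('top.pkl','rb'));W=world(c);im=c['pixels'][:,:,::-1]
cr=im[180:290,150:420];cv2.imwrite('pics/crop0.png',cv2.resize(cr,(800,326),interpolation=cv2.INTER_CUBIC))
cr=im[205:280,330:410];cv2.imwrite('pics/crop1.png',cv2.resize(cr,(640,600),interpolation=cv2.INTER_CUBIC))
def P(u,v): return np.round(W[v,u],4)
for n,u,v in [('case',193,165),('lidhandle',287,225),('lidflange',278,225),('tinrim',370,228),('orl',317,263),('tumb',292,150),('jug',457,172),('table',230,330),('oranbin',193,228)]: print(n,P(u,v))
hsv=cv2.cvtColor(c['pixels'],cv2.COLOR_RGB2HSV)
# handle: z 0.047-0.06 near lid
def reg(u0,u1,v0,v1,zl,zh,name):
    s=W[v0:v1,u0:u1].reshape(-1,3);m=(s[:,2]>zl)&(s[:,2]<zh);s=s[m]
    (cx,cy),wh,a=cv2.minAreaRect(s[:,:2].astype(np.float32)); print(name,len(s),'mean',s.mean(0).round(4),'rect',round(cx,4),round(cy,4),np.round(wh,4),round(a,1)); return s
reg(265,310,205,245,.045,.065,'handle')
s=reg(265,310,205,245,.015,.025,'flange');print(cv2.minEnclosingCircle(s[:,:2].astype(np.float32)))
s=reg(335,405,205,275,.09,.11,'tinrim');print(cv2.minEnclosingCircle(s[:,:2].astype(np.float32)))
s=reg(150,235,140,235,.155,.18,'casetop')
s=reg(150,235,190,235,.09,.155,'orange')
dark=(hsv[:,:,2]<60);ys,xs=np.nonzero(dark[205:245,265:310]);pts=np.stack([xs+265,ys+205],-1).astype(np.float32);print('dark',cv2.minAreaRect(pts))
E
```

```text
case [0.6646 0.2935 0.1682]
lidhandle [0.5051 0.0269 0.0527]
lidflange [0.5058 0.0538 0.0215]
tinrim [ 0.4976 -0.2141  0.1041]
orl [ 0.3918 -0.0647  0.0535]
tumb [0.7427 0.0125 0.008 ]
jug [ 0.6603 -0.4566  0.1416]
table [ 0.1797  0.198  -0.0025]
oranbin [0.4904 0.2951 0.1367]
handle 86 mean [0.5047 0.0271 0.0548] rect 0.5051 0.027 [0.0545 0.0123] 0.6
flange 439 mean [0.5047 0.0264 0.0204] rect 0.5047 0.0258 [0.081  0.0812] 45.5
((0.5045647025108337, 0.02755391225218773), 0.04810889810323715)
tinrim 340 mean [ 0.457  -0.2146  0.0996] rect 0.4566 -0.2144 [0.083  0.0957] 32.7
((0.4568827748298645, -0.2150215208530426), 0.0499199703335762)
casetop 2933 mean [0.6436 0.2967 0.1659] rect 0.6323 0.2965 [0.1628 0.1616] 1.1
orange 910 mean [0.5169 0.2942 0.1238] rect 0.5423 0.2926 [0.1131 0.1599] 2.7
dark ((286.5352783203125, 224.5411376953125), (3.9115214347839355, 17.103321075439453), 4.39870548248291)
```

View pics/crop0.png

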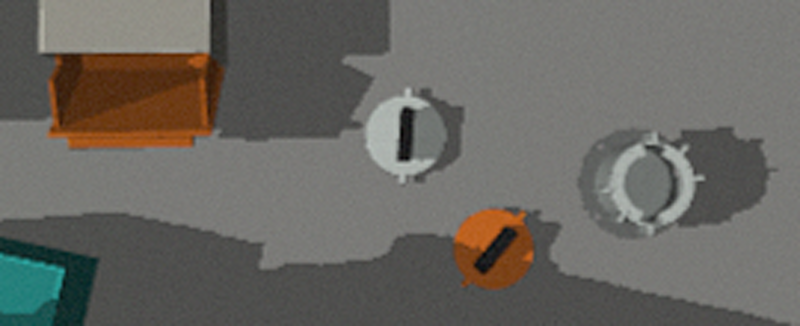

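View pics/crop1.png

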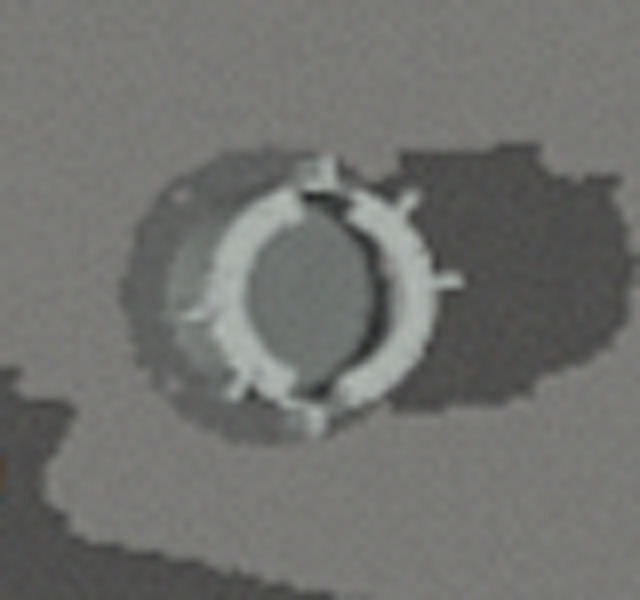

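Crop check: the aluminium lid (flange 81 mm, black handle along roughly world x) and the ribbed tin with its notches up and down in the image match the description. Now I'll measure precisely from both cameras.

```bash
cat >> h.py <<'E'
def ray(c,u,v,z):
    d=rot(c['orientation'])@np.array([(u-c['cx'])/c['fx'],-(v-c['cy'])/c['fy'],-1.]);o=np.array(c['xyz'])
    return o+d*(z-o[2])/d[2]
def proj(c,p):
    q=(np.atleast_2d(p)-c['xyz'])@rot(c['orientation']);return np.stack([c['cx']+c['fx']*q[:,0]/-q[:,2],c['cy']+c['fy']*-q[:,1]/-q[:,2]],-1)
def ring(c,cx,cy,z,r,n=360,pix=None):
    a=np.arange(n)*2*np.pi/n;p=np.stack([cx+r*np.cos(a),cy+r*np.sin(a),np.full(n,z)],-1)
    uv=proj(c,p).astype(np.float32)
    g=cv2.cvtColor(c['pixels'],cv2.COLOR_RGB2GRAY).astype(np.float32)
    return cv2.remap(g,uv[:,:1].copy(),uv[:,1:].copy(),cv2.INTER_LINEAR)[:,0]
E
cat > m.py <<'E'
from h import *
for n in('top','scene'):
    c=pickle.load(open(n+'.pkl','rb'));W=world(c);g=cv2.cvtColor(c['pixels'],cv2.COLOR_RGB2GRAY)
    for nm,x0,y0,z,rad,zl,zh in(('tin',.457,-.2146,.1,.042,.092,.108),('lid',.5047,.0268,.02,.042,.014,.026)):
        uv=proj(c,[x0,y0,z])[0]; 
        near=np.hypot(W[:,:,0]-x0,W[:,:,1]-y0)<.06
        m=(near&(W[:,:,2]>zl)&(W[:,:,2]<zh)).astype(np.uint8)
        v,u=np.nonzero(m);p=np.array([ray(c,a,b,z) for a,b in zip(u,v)])
        hull=cv2.convexHull(p[:,:2].astype(np.float32))[:,0]
        # centre fit on boundary pts excluding ribs
        cs,_=cv2.findContours(m,cv2.RETR_EXTERNAL,cv2.CHAIN_APPROX_NONE);k=max(cs,key=len)[:,0]
        b=np.array([ray(c,a,d,z)[:2] for a,d in k])
        ctr=np.array([x0,y0])
        for _ in range(20):
            r=np.hypot(*(b-ctr).T);s=b[(r<.0445)&(r>.034)]
            A=np.c_[2*s,np.ones(len(s))];q=np.linalg.lstsq(A,(s**2).sum(1),rcond=None)[0];ctr=q[:2]
        R0=np.sqrt(q[2]+ctr@ctr);print(n,nm,'ctr',ctr.round(4),'R',R0.round(4),len(s))
        pr=np.mean([ring(c,*ctr,z,r) for r in(.0455,.047,.0485)],0)
        bg=cv2.medianBlur(pr.astype(np.float32).reshape(1,-1).repeat(3,0)[:, :],5)
        pk=[i for i in range(360) if pr[i]==max(pr[(np.arange(i-9,i+10))%360]) and pr[i]-np.median(pr[(np.arange(i-25,i+26))%360])>12]
        print('  peaks',[(i,int(pr[i])) for i in pk])
E
python3 m.py
```

```text
top tin ctr [ 0.4574 -0.2145] R 0.0412 81
  peaks [(98, 158), (137, 151), (177, 153), (207, 119), (277, 155), (319, 153), (359, 155)]
top lid ctr [0.5048 0.0268] R 0.0403 74
  peaks [(174, 165), (209, 113), (359, 178)]
scene tin ctr [ 0.4565 -0.214 ] R 0.0407 65
  peaks [(96, 153), (136, 163), (178, 151), (278, 158), (318, 167), (356, 169)]
scene lid ctr [0.5038 0.0286] R 0.0396 64
  peaks [(177, 165), (358, 183)]
```

```bash
python3 - <<'E'
from h import *
for n in('top','scene'):
    c=pickle.load(open(n+'.pkl','rb'));W=world(c);hsv=cv2.cvtColor(c['pixels'],cv2.COLOR_RGB2HSV)
    reg=(W[...,0]>.4)&(W[...,0]<.75)&(abs(W[...,1]-.295)<.11)
    org=(hsv[...,1]>140)&(hsv[...,0]<20)&reg
    m=reg&~org&(W[...,2]>.158)&(W[...,2]<.172);s=W[m];r=cv2.minAreaRect(s[:,:2].astype(np.float32));print(n,'case',r,s[:,2].mean())
    s=W[org&(W[...,2]>.1)];f=s[s[:,0]<np.percentile(s[:,0],1)+.012]
    print(' front orange x min',np.percentile(s[:,0],[0,1,5]),'z of front',np.median(f[:,2]),'y',f[:,1].min(),f[:,1].max())
    t=(hsv[...,0]>80)&(hsv[...,0]<100)&(hsv[...,1]>120)&(W[...,0]<.5)&(W[...,2]>.02);s=W[t];print(' turq',s.min(0),s.max(0)) if len(s) else 0
    s=W[(W[...,0]>.3)&(W[...,0]<.46)&(abs(W[...,1]-.295)<.06)];print(' clear zone zmax',s[:,2].max())
E
```

```text
top case ((0.6438325047492981, 0.2968009114265442), (0.13993951678276062, 0.1612769365310669), 1.5485316514968872) 0.1658614738387416
 front orange x min [0.48694731 0.48723696 0.49022713] z of front 0.13613241512906127 y 0.2359848948129067 0.3705259256926793
 turq [ 0.04242393 -0.07497964  0.02001518] [0.49967208 0.64753923 1.45204677]
 clear zone zmax 0.17074276676465416
scene case ((0.6430184841156006, 0.2982691824436188), (0.14332568645477295, 0.1615782529115677), 1.469571828842163) 0.1650604385329725
 front orange x min [0.48502943 0.48587201 0.48729122] z of front 0.1348033660275465 y 0.2188044553799442 0.37055647872564346
 turq [-0.05400714 -0.00572404  0.15249936] [0.49999186 0.62342097 1.86556804]
 clear zone zmax 0.17317763127712005
```

Request:
jog_arm --pt "-44 -31 0 0 0 -0.4" --pt "-88 -63 0 0 0 -0.8" --pt "-132 -94 0 0 0 -1.2" --pt "-176 -126 0 0 0 -1.6" --pt "-220 -157 0 0 0 -2.0" --pt "-264 -189 0 0 0 -2.36" --pt "-264 -189 0 0 0 -2.36" --pt "-264 -189 0 0 0 -2.36" --grip 0

```text
time_s: 1.1
tool_pos: [0.4393, 0.2979, 0.2571]
orientation: [-0.001, 0.022, 1.0, -0.001]
ft_force: [-0.6, 0.2, -0.1]
grip_width: 0.0099
```

Request:
jog_arm --pt "0 0 55 0 0 0" --pt "0 0 112 0 0 0" --pt "0 0 112 0 0 0" --pt "-25 0 112 0 0 0" --pt "-50 0 112 0 0 0" --pt "-70 0 112 0 0 0" --pt "-90 0 112 0 0 0" --pt "-97 0 112 0 0 0" --grip 0

```text
time_s: 2.1
tool_pos: [0.5374, 0.2951, 0.1476]
orientation: [0.001, 0.022, 1.0, 0.001]
ft_force: [-1.7, 0.6, 1.8]
grip_width: 0.0004
```

```bash
cat > binchk.py <<'E'
from h import *
import sys
from station import telemetry, optics
o=telemetry.get_obs();print(o['time_s'],o['tool_pos'],o['ft_force'])
c=optics.capture('top');pickle.dump(c,open('t.pkl','wb'));cv2.imwrite('pics/%s.png'%sys.argv[1],cv2.resize(c['pixels'][120:260,130:330,::-1],(800,560)))
W=world(c);hsv=cv2.cvtColor(c['pixels'],cv2.COLOR_RGB2HSV)
org=(hsv[...,1]>140)&(hsv[...,0]<20)&(W[...,0]>.4)&(W[...,0]<.75)&(abs(W[...,1]-.295)<.11)&(W[...,2]>.1)
s=W[org];print(np.percentile(s[:,0],[0,2,10]),np.median(s[:,2]),len(s))
E
python3 binchk.py b1
```

```text
2.1 [0.53737193 0.29513892 0.14757065] [-1.68019978  0.59684444  1.7783756 ]
[0.54601674 0.54730649 0.54866172] 0.15724859165530236 27
```

View pics/b1.png

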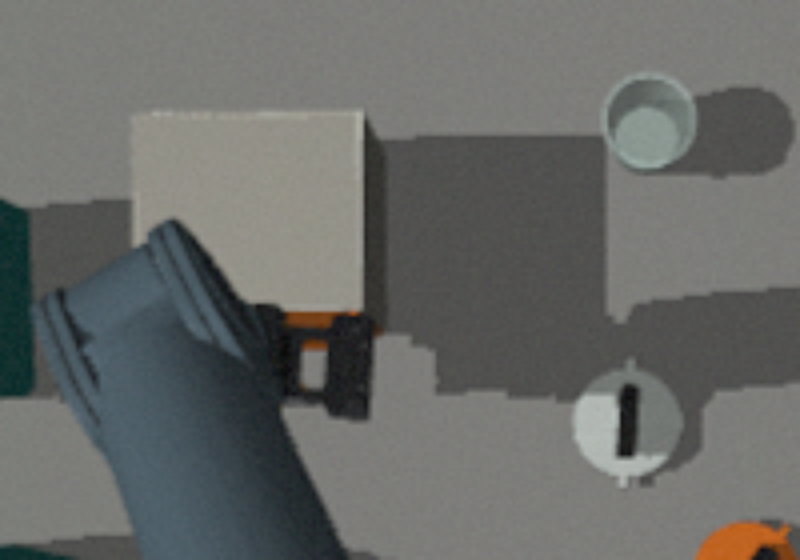

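The bin is nearly shut, with the lip edge at x≈0.547 and 0.5555 expected when shut. The force is small, so I push on gently to the stop.

Request:
jog_arm --pt "-4 0 0 0 0 0" --pt "-7 0 0 0 0 0" --pt "-9 0 0 0 0 0" --pt "-10 0 0 0 0 0" --pt "-11 0 0 0 0 0" --pt "-11.5 0 0 0 0 0" --pt "-12 0 0 0 0 0" --pt "-12 0 0 0 0 0"

```text
time_s: 3.15
tool_pos: [0.5466, 0.2947, 0.147]
orientation: [-0.002, 0.021, 1.0, -0.0]
ft_force: [-11.2, -0.3, 8.2]
grip_width: 0.0004
```

```bash
python3 binchk.py b2
```

```text
3.15 [0.54659574 0.29473597 0.1470073 ] [-11.17127999  -0.34124896   8.21574163]
[0.5533832  0.55553165 0.55906011] 0.1608987510394585 20
```

The bin is at its stop: 11 N of force, TCP at x 0.5466 as predicted, and the lip at 0.555. Backing off and going above the lid with the gripper open.

Request:
jog_arm --pt "20 0 0 0 0 0" --pt "40 -10 0 0 0 0" --pt "40 -60 0 0 0 0" --pt "35 -115 0 0 0 0" --pt "30 -170 0 0 0 0" --pt "30 -220 10 0 0 0" --pt "30 -269 17 0 0 0" --pt "30 -269 17 0 0 0" --grip 80

```text
time_s: 4.2
tool_pos: [0.5048, 0.0222, 0.1298]
orientation: [-0.002, 0.025, 1.0, -0.001]
ft_force: [-0.2, 0.7, 0.7]
grip_width: 0.0702
```

```bash
python3 binchk.py b3
```

```text
4.2 [0.5048213  0.02215888 0.12977114] [-0.19285232  0.72614027  0.66918537]
[0.55571063 0.55623183 0.55909881] 0.1583975044897521 320
```

View pics/b3.png

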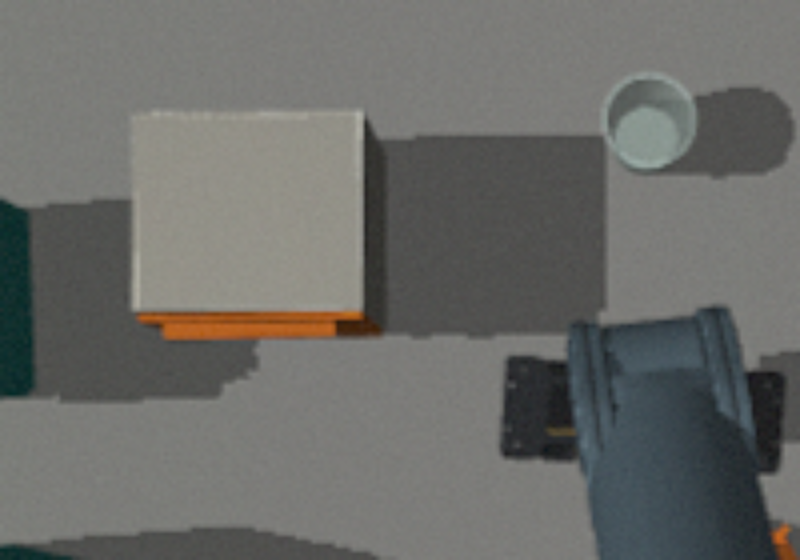

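The bin shows fully shut. Descending onto the handle.

Request:
jog_arm --pt "0 5 20 0 0 0" --pt "0 5 40 0 0 0" --pt "0 5 55 0 0 0" --pt "0 5 70 0 0 0" --pt "0 5 78 0 0 0" --pt "0 5 83 0 0 0" --pt "0 5 85 0 0 0" --pt "0 5 85 0 0 0"

```text
time_s: 5.25
tool_pos: [0.5054, 0.03, 0.0452]
orientation: [-0.002, 0.023, 1.0, -0.0]
ft_force: [-0.3, 0.1, -0.1]
grip_width: 0.0706
```

Request:
jog_arm --pt "0 0 0 0 0 0" --pt "0 0 0 0 0 0" --pt "0 0 0 0 0 0" --pt "0 0 0 0 0 0" --pt "0 0 0 0 0 0" --pt "0 0 0 0 0 0" --pt "0 0 0 0 0 0" --pt "0 0 0 0 0 0" --grip 0 --grip_force 35

```text
time_s: 6.25
tool_pos: [0.5054, 0.0298, 0.0452]
orientation: [-0.002, 0.023, 1.0, -0.001]
ft_force: [0.6, -1.8, 0.4]
grip_width: 0.0135
```

Request:
jog_arm --pt "0 0 -40 0 0 0" --pt "0 0 -90 0 0 0" --pt "0 0 -135 0 0 0" --pt "9 -50 -135 0 0 0" --pt "18 -105 -135 0 0 0" --pt "27 -160 -135 0 0 0" --pt "34 -210 -135 0 0 0" --pt "37 -246 -135 0 0 0"

```text
time_s: 7.25
tool_pos: [0.4563, -0.2162, 0.1805]
orientation: [-0.002, 0.024, 1.0, -0.001]
ft_force: [0.2, 0.4, -0.9]
grip_width: 0.0142
```

```bash
cat > look.py <<'E'
from h import *
import sys
from station import telemetry, optics
o=telemetry.get_obs();print(o['time_s'],o['tool_pos'],o['orientation'],o['ft_force'],o['moment'],o['grip_width'])
for n in('scene','top'):
    c=optics.capture(n);pickle.dump(c,open('l_%s.pkl'%n,'wb'))
    u,v=proj(c,[.457,-.2143,.12])[0].astype(int)
    cv2.imwrite(f'pics/{sys.argv[1]}_{n}.png',cv2.resize(c['pixels'][v-45:v+45,u-50:u+50,::-1],(660,594),interpolation=cv2.INTER_CUBIC)); print(n,'crop origin',u-50,v-45)
E
python3 look.py l1
```

```text
7.25 [ 0.45626988 -0.21619906  0.18049364] [-2.08875630e-03  2.42321182e-02  9.99703997e-01 -6.00513624e-04] [ 0.24156799  0.41137816 -0.87974754] [0.03120534 0.01622039 0.03817324] 0.014206047449785694
scene crop origin 297 203
top crop origin 321 196
```

View pics/l1_top.png

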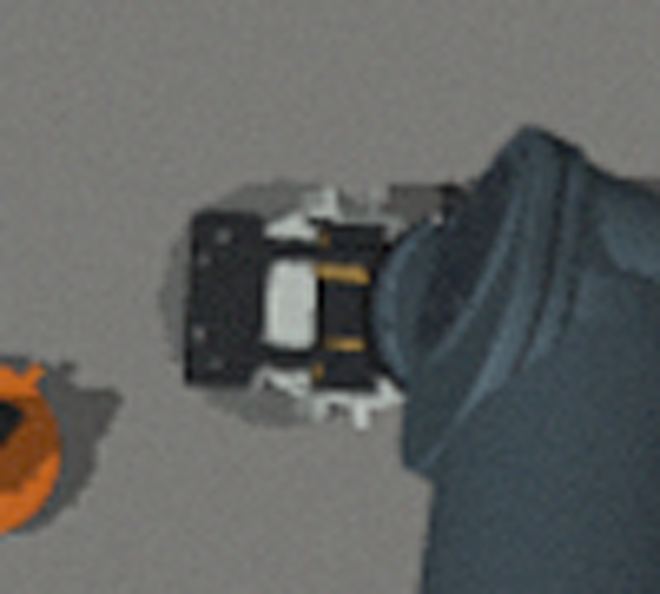

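View pics/l1_scene.png

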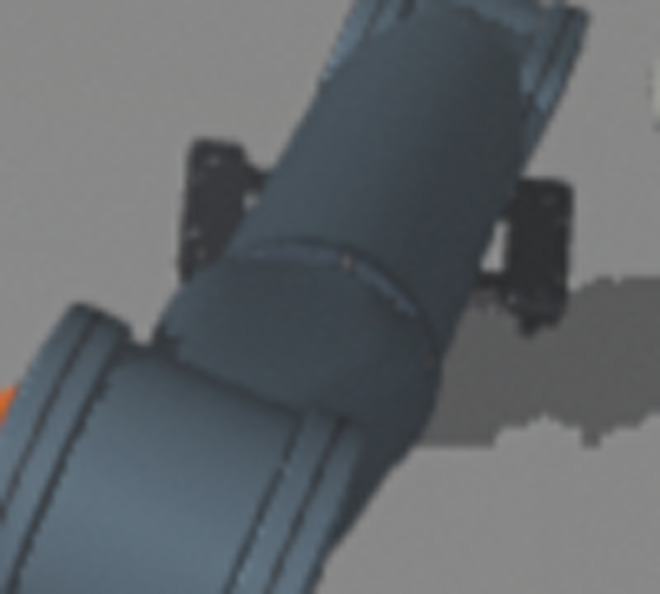

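```bash
python3 - <<'E'
from h import *
c=pickle.load(open('l_top.pkl','rb'));W=world(c)
t=np.array([.45627,-.2162]);a=np.radians(177.2)
d=np.array([np.cos(a),np.sin(a)])
for s in(1,-1):
  for r in(.042,.05): 
    p=np.r_[t+s*r*d,.1555]; u=proj(c,p)[0]; print('lid ptr',s,r,u.round(1),((u-[321,196])*6.6).round())
for a in(177.5,-2.5):
  p=np.r_[.457+.0505*np.cos(np.radians(a)),-.2143+.0505*np.sin(np.radians(a)),.1];u=proj(c,p)[0];print('rib',u.round(1),((u-[321,196])*6.6).round())
b=(W[...,2]>.145)&(W[...,2]<.162)&(np.hypot(W[...,0]-.456,W[...,1]+.216)<.055)
g=cv2.cvtColor(c['pixels'],cv2.COLOR_RGB2GRAY);b&=g>130
for lo,hi in((-.053,-.046),(.046,.053)):
  s=W[b&(W[...,0]-.456>lo)&(W[...,0]-.456<hi)];print(len(s),s.mean(0) if len(s) else '')
s=W[b];print(len(s),s[:,0].min(),s[:,0].max())
E
```

```text
lid ptr 1 0.042 [373.8 257.2] [349. 404.]
lid ptr 1 0.05 [373.7 260.1] [348. 423.]
lid ptr -1 0.042 [375.3 227.3] [358. 207.]
lid ptr -1 0.05 [375.4 224.5] [359. 188.]
rib [369.  259.2] [317. 417.]
rib [370.5 224.7] [327. 189.]
3 [ 0.40757246 -0.21868223  0.15445619]
1 [ 0.50483384 -0.22338815  0.15391227]
107 0.40655587714471586 0.5048338394113607
```

```bash
python3 - <<'E'
from h import *
c=pickle.load(open('l_top.pkl','rb'))
im=cv2.resize(c['pixels'][215:267,345:397,::-1],(592,592),interpolation=cv2.INTER_NEAREST)
im=np.clip(im.astype(float)*1.2,0,255).astype(np.uint8)
def m(p,col):
    u=proj(c,p)[0];q=tuple(((u+.5-[345,215])*592/52).astype(int));cv2.drawMarker(im,q,col,0,12,1)
t=np.array([.45627,-.2162]);d=lambda a:np.array([np.cos(np.radians(a)),np.sin(np.radians(a))])
for a in(177.2,-2.8):
    m(np.r_[t+.05*d(a),.1555],(0,0,255));m(np.r_[t+.042*d(a),.1555],(0,0,255))
for a in(177.5,-2.5,137.5,97.5,-42.5,-82.5): m(np.r_[np.array([.457,-.2143])+.05*d(a),.1],(0,255,0))
cv2.imwrite('pics/z1.png',im)
E
```

```text
(no output)
```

View pics/z1.png

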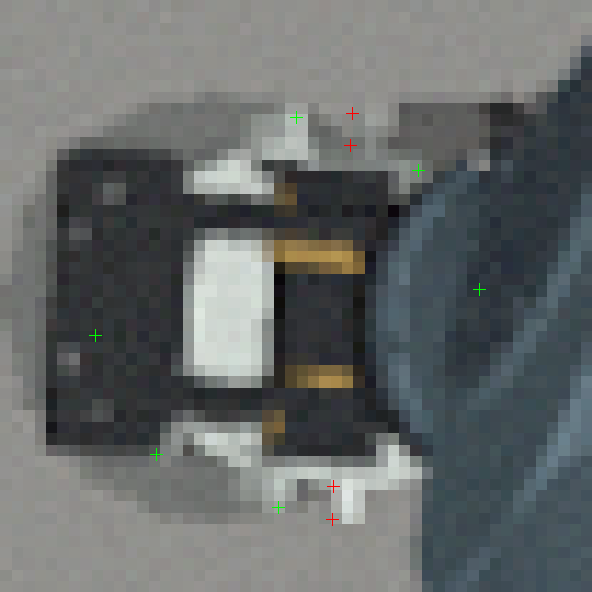

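The top view shows the lid's lower pointer at (375.4,260) and the tin's rib at (369.4,259). After parallax the lid sits about 5 mm too far towards -y. The camera's y bias seen at the grasp (about 3 mm) says the same. Correcting by +4.6 mm in y and +1.5 mm in x, then lowering to just above the rim.

Request:
jog_arm --pt "-1.5 4.6 0 0 0 0" --pt "-1.5 4.6 5 0 0 0" --pt "-1.5 4.6 10 0 0 0" --pt "-1.5 4.6 18 0 0 0" --pt "-1.5 4.6 24 0 0 0" --pt "-1.5 4.6 28 0 0 0" --pt "-1.5 4.6 28 0 0 0" --pt "-1.5 4.6 28 0 0 0"

```text
time_s: 8.35
tool_pos: [0.4577, -0.2142, 0.1527]
orientation: [-0.002, 0.027, 1.0, -0.002]
ft_force: [0.4, 0.2, -0.7]
grip_width: 0.0139
```

```bash
python3 look.py l2;python3 - <<'E'
from h import *
c=pickle.load(open('l_top.pkl','rb'))
im=cv2.resize(c['pixels'][210:272,335:397,::-1],(620,620),interpolation=cv2.INTER_NEAREST)[:600]
im=np.clip(im.astype(float)*1.2,0,255).astype(np.uint8)
cv2.imwrite('pics/z2.png',im)
E
```

```text
8.35 [ 0.4576719  -0.21422119  0.15267854] [-0.00188361  0.02660248  0.99964301 -0.00161705] [ 0.3561438   0.15111843 -0.71274322] [ 0.06630489 -0.04028545  0.01717876] 0.013881735746440287
scene crop origin 297 203
top crop origin 321 196
```

View pics/z2.png

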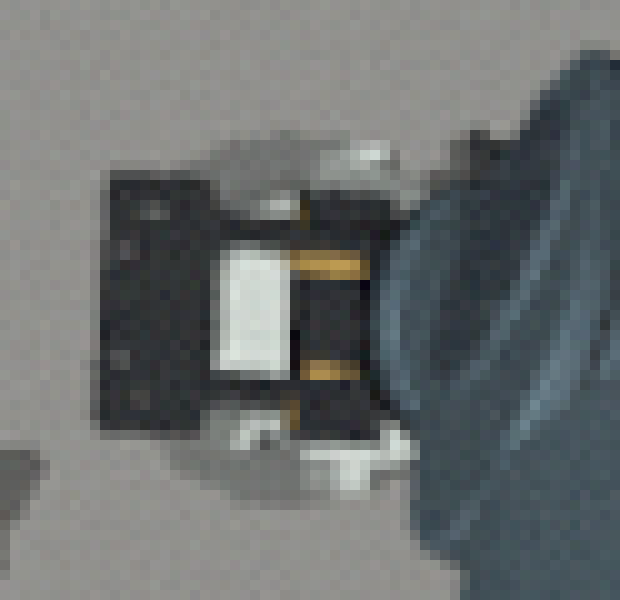

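```bash
python3 - <<'E'
from h import *
from station import telemetry
print(telemetry.get_obs()['tool_pos'])
c=pickle.load(open('l_top.pkl','rb'));W=world(c);g=cv2.cvtColor(c['pixels'],cv2.COLOR_RGB2GRAY)
for v0,v1 in((222,230),(252,262)):
  print('u',list(range(364,378)))
  for v in range(v0,v1): print(v,' '.join('%3d/%3d'%(W[v,u,2]*1000,g[v,u]) for u in range(364,378)))
E
```

```text
[ 0.45771778 -0.21418686  0.15277466]
u [364, 365, 366, 367, 368, 369, 370, 371, 372, 373, 374, 375, 376, 377]
222   2/116  -5/123   0/121   0/123   0/121   0/125   0/124  -4/121  -5/122   5/121   0/121  -1/120   7/119   0/122
223   1/103  -1/111   4/115   0/114   1/110   1/111   0/122   3/120   1/118   0/120   2/123  -2/119  -6/122   3/122
224   7/ 92   0/ 96   5/ 96   2/ 97  -1/ 97   2/108   5/130  -3/138  -1/148  -1/138   0/117   1/120  -3/122   4/118
225   3/ 95   2/ 95   8/ 98  54/116  71/118  83/131  98/145  94/167 129/177 126/144  -3/ 99   0/126  -1/120   0/121
226   6/ 94   5/ 97   4/102  53/120  70/127  85/124  95/138  99/142 128/120 130/ 98  -3/ 86  -1/120   0/123  -1/118
227   6/ 89   4/ 95   9/106  49/121  66/120  88/120  96/114 100/119 129/123 127/111   5/ 99  -1/108  -2/114   0/100
228   0/ 79  -1/ 78  92/100 122/101 127/ 96 127/107 126/107 125/104 123/109 130/110 128/112 128/106 126/103   1/ 86
229 106/ 92 210/ 38 219/ 62 221/ 56 223/ 43 221/ 58 220/ 67 222/ 62 128/ 66 129/ 82 128/ 96 124/117 124/115 125/ 93
u [364, 365, 366, 367, 368, 369, 370, 371, 372, 373, 374, 375
[... 472 characters left out ...]
 57
256   2/ 90   8/106  55/115  72/113  86/138 132/163 129/174 132/163 131/139 131/136 130/125 121/105  -2/ 65 464/ 62
257   4/ 95   7/109  58/125  78/121  85/141  96/168 126/176 127/156   2/ 90   0/ 88   1/ 95  -2/ 91   0/ 78 470/ 57
258   9/ 94   8/108  59/118  77/115  90/134  98/160 129/165 126/145   0/ 91   1/105  -2/125   1/112   0/ 78 471/ 58
259   4/ 93   0/ 97   1/103   3/106  91/122  93/135 123/134 132/131   0/116   2/117   1/125   2/108 467/ 81 476/ 60
260   4/100   8/107   1/111   6/112  -3/117   1/120  -1/118   3/122  -3/117   0/121   2/121  -2/110 473/ 65 482/ 64
261   0/123   2/120  -1/124  -4/121   3/121  -4/122   0/122   1/120 1452/123   0/121   0/121  -1/113 476/ 72 482/ 59
```

```bash
python3 - <<'E'
from h import *
def cen(c,rows,u0,u1,zl,zh,z):
    W=world(c);g=cv2.cvtColor(c['pixels'],cv2.COLOR_RGB2GRAY);o=[]
    for v in rows:
        us=[u for u in range(u0,u1) if zl<W[v,u,2]<zh]
        if us:o.append(ray(c,np.mean(us),v,z)[:2])
    o=np.array(o);return o.mean(0),len(o)
c0=pickle.load(open('top.pkl','rb'));W=world(c0)
for v in(223,224,225,226,227,228,255,256,257,258,259,260): print(v,' '.join('%3d'%(W[v,u,2]*1000) for u in range(364,378)))
c=pickle.load(open('l_top.pkl','rb'))
a,_=cen(c,(225,226,227),366,378,.12,.14,.1265);b,_=cen(c,(257,258,259),366,378,.12,.14,.1265)
print('ptr',a,b,(a+b)/2,np.degrees(np.arctan2(*(a-b)[::-1])))
E
```

```text
223   0  -1   2   4  -5   1   0   5   0   3  -4   0  -4   5
224   8  10   1   6   3  -2   0   4   3   0  -2   2  -3   0
225   5   5   7  57  70  79  95 104   3  -5   1  -1  -5   1
226   5   7   1  55  66  80 100  94   0   7   0  -2   0   0
227   5   3   4  50  72  82  97  99   2   4   0   4   0  -5
228   3   4  95  94  93  97 104  99  99  99   3   7  -1  -5
255  85  99 100  99 100  89  91  97  96 101  99  96   5   0
256   1   9  56  75  84  94  96  99   7   4   1   1  -2   0
257   6   1  57  75  91  94  99   4   4  -1   2  -2   5   1
258   7   0  55  67  88 100 101   4   6   2   2  -2   2  -3
259   4   5   6   4  88 102 102   0   0  -3   0   0   0   0
260   3  10  10   1   1   2  -2   1   3   7  -5  -2  -2   2
ptr [ 0.50279147 -0.21658304] [ 0.41109572 -0.21098271] [ 0.45694359 -0.21378288] -3.495003874042334
```

Depth separates the pointers (u 370.5 and 372.5 at z 0.127) from the ribs (u 369.5 and 370.5 at z 0.1). The lid centre is now within about 1 mm of the tin's axis and the yaw within 1.6°. A small trim, then lower.

Request:
jog_arm --pt "-0.4 -0.7 0 0 0 -0.1" --pt "-0.4 -0.7 3 0 0 -0.1" --pt "-0.4 -0.7 6 0 0 -0.1" --pt "-0.4 -0.7 9 0 0 -0.1" --pt "-0.4 -0.7 11 0 0 -0.1" --pt "-0.4 -0.7 13 0 0 -0.1" --pt "-0.4 -0.7 15 0 0 -0.1" --pt "-0.4 -0.7 16 0 0 -0.1"

```text
time_s: 9.45
tool_pos: [0.458, -0.215, 0.1367]
orientation: [-0.002, 0.018, 1.0, -0.002]
ft_force: [-0.6, -0.4, -1.0]
grip_width: 0.0132
```

It is 8 mm into the mouth with no contact force, so the lugs are in the notches. Lowering home.

Request:
jog_arm --pt "0 0 2 0 0 0" --pt "0 0 3 0 0 0" --pt "0 0 4 0 0 0" --pt "0 0 5 0 0 0" --pt "0 0 6 0 0 0" --pt "0 0 6.5 0 0 0" --pt "0 0 6.5 0 0 0" --pt "0 0 6.5 0 0 0"

```text
time_s: 10.45
tool_pos: [0.458, -0.2151, 0.1312]
orientation: [-0.002, 0.018, 1.0, -0.002]
ft_force: [-3.7, 1.0, 10.7]
grip_width: 0.0135
```

```bash
python3 look.py l3
```

```text
10.45 [ 0.45801498 -0.21507522  0.13117149] [-0.00176398  0.01797845  0.9998356  -0.00155793] [-3.72368097  0.99246488 10.73380708] [0.50709586 0.76943324 0.01606513] 0.01345241415896645
scene crop origin 297 203
top crop origin 321 196
```

View pics/l3_top.png

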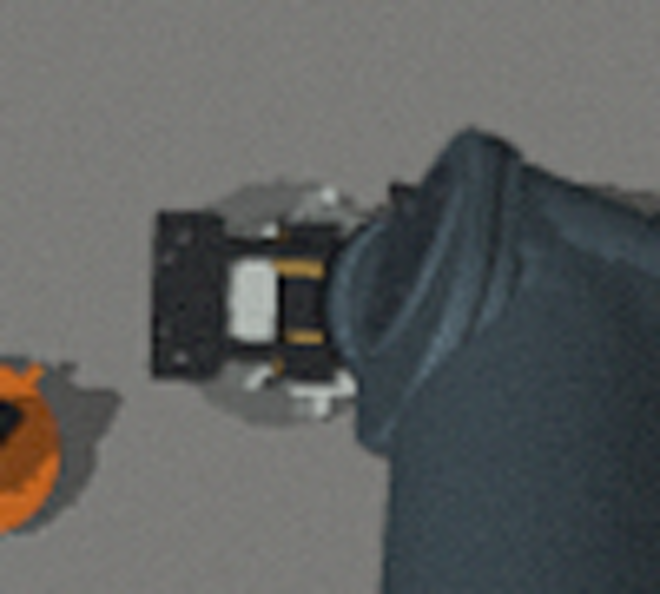

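The top view shows the lid seated on the tin, its pointers at about (330,190) and (318,410) over the notch ribs. TCP z is 0.131 and the 10.7 N contact comes at exactly the expected height, so the lid is home. Now I turn it 40° clockwise, which is + about tool z.

Request:
jog_arm --pt "0 0 0.3 0 0 0.5" --pt "0 0 0.3 0 0 1.0" --pt "0 0 0.3 0 0 1.5" --pt "0 0 0.3 0 0 2.0" --pt "0 0 0.3 0 0 2.5" --pt "0 0 0.3 0 0 3.0" --pt "0 0 0.3 0 0 3.5" --pt "0 0 0.3 0 0 3.9"

```text
time_s: 11.55
tool_pos: [0.4579, -0.2148, 0.1312]
orientation: [-0.001, 0.352, 0.936, -0.002]
ft_force: [-2.7, 0.9, 3.9]
grip_width: 0.0134
```

Request:
jog_arm --pt "0 0 0.3 0 0 0" --pt "0 0 0.3 0 0 0" --pt "0 0 0.3 0 0 0" --pt "0 0 0.3 0 0 0" --pt "0 0 0.3 0 0 0" --pt "0 0 0.3 0 0 0" --pt "0 0 0.3 0 0 0" --pt "0 0 0.3 0 0 0"

```text
time_s: 12.55
tool_pos: [0.458, -0.2148, 0.1312]
orientation: [-0.001, 0.351, 0.936, -0.002]
ft_force: [-2.9, 0.8, 6.9]
grip_width: 0.0135
```

```bash
python3 look.py l4; python3 - <<'E'
from h import *
from station import telemetry
q=telemetry.get_obs()['orientation'];X=rot(q)[:,0];print('jaw x angle',np.degrees(np.arctan2(-X[1],-X[0])))
c=pickle.load(open('l_top.pkl','rb'));W=world(c)
r=np.hypot(W[...,0]-.457,W[...,1]+.2135);a=np.degrees(np.arctan2(W[...,1]+.2135,W[...,0]-.457))
m=(r>.044)&(r<.052)&(W[...,2]>.088)&(W[...,2]<.115)
for v,u in zip(*np.nonzero(m)): print(u,v,int(a[v,u]),int(W[v,u,2]*1000),end=' | ')
E
```

```text
12.55 [ 0.45800486 -0.21479586  0.13122118] [-0.00125149  0.35123463  0.93628511 -0.00169218] [-2.92417954  0.8264628   6.8791524 ] [ 0.35816638  0.37226797 -0.00040114] 0.013544840127376329
scene crop origin 297 203
top crop origin 321 196
jaw x angle -41.124164010757376
353 244 98 94 | 354 244 98 98 | 359 253 137 96 | 358 254 136 99 | 359 254 138 106 | 360 254 140 106 | 361 254 142 109 | 360 255 143 103 | 369 257 178 98 | 369 258 177 103 | 370 258 -178 100 | 368 259 177 90 | 369 259 177 104 | 370 259 -178 102 |
```

View pics/l4_top.png

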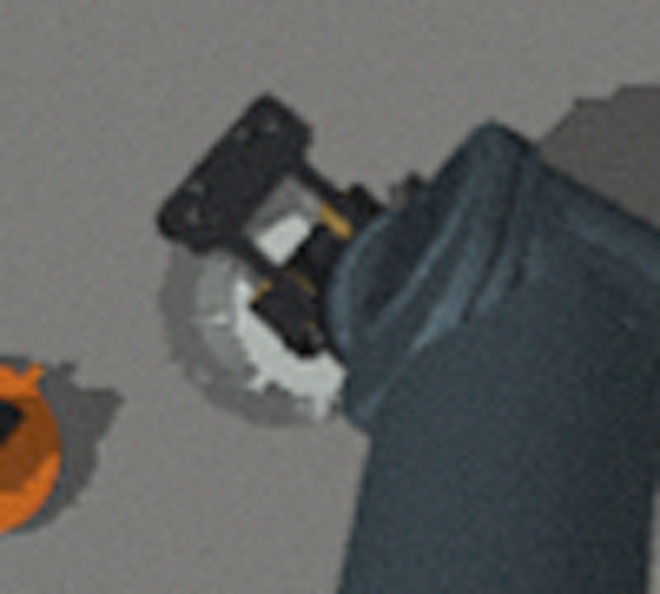

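View pics/l4_scene.png

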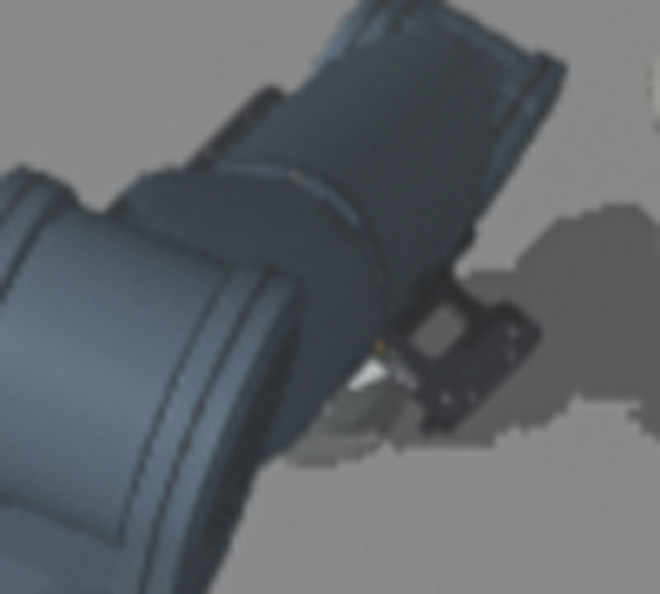

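The top view shows the lid's pointer at about (262,378), lying over the middle rib at bearing ~138-140° with its top at z≈0.106. The notch rib at (322,405) and the lock rib at (215,318) are clear of it. Jaw angle is -41.1°, against the tin's x at about -2°, which gives roughly a 39° turn. Grip and seating are good, so I'm handing in.

```bash
python3 -c "
from station import bot,telemetry
print(bot.close_job());o=telemetry.get_obs();print(o['time_s'],o['tool_pos'],o['grip_width'])"
```

```text
the job is handed in; nothing more can be done
None
the job is handed in; nothing more can be done
```

I pushed the bin shut, dropped the aluminium lid home and turned it about 39° clockwise. I handed the job in after 12.6 s, still gripping the handle. No verdict is reported.

- **Bin:** it met its stop at 11 N. The lip edge read x = 0.556 m after I backed off, against 0.5555 m expected when shut.
- **Lid seating:** the lid met 10.7 N of resistance with its origin at about 86 mm, which is the fully home height. Its pointer top read z ≈ 0.106 m, which agrees.
- **Lid angle:** the lid's pointer lay over the middle rib at a bearing of about 138–140°, with the notch and lock ribs clear of it. The jaws had turned from -2.1° to -41.1°.
- **Grip:** the finger opening was 13.5 mm on the 14 mm handle, with a 35 N grip set.

**Disagreements:** The overhead camera and the arm differed by about 3 mm in y at the grasp. The first alignment picture over the tin suggested about 5 mm of error, probably because the arm was still settling. A depth-separated look once it was still showed the lid within 1 mm, and it went in without contact force. The lid's yaw read about 1.5° off the tin's in one view, inside the 4° allowed.

The jug, tumblers and look-alikes were not approached, and I made no separate final check of them.

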